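# Load the gauge pin and hold the reflector at the mark

## Task

At the viewing stage, find the one of the two brass sleeves whose bore is wide enough for the gauge pin, and slide it upright all the way down over the pin and let it go; leave the other sleeve and everything else on the table where they are. Then take the white reflector flap by its side bar, swing it up until it is in line with the orange index arm beside it (do not shift that arm) and hold it there: the program finishes while the gripper is still holding the flap still at the mark.

Things in the scene. Friction and masses are not known exactly. Their poses are not given: they have to be found in the camera images.
- sleeve_wide_mid (a point): Centre (half-way up) of the sleeve that FITS: plain brass tube standing upright and loose on the table, outside diameter 36 mm, bore 20.5 mm, height 50 mm, about 0.3 kg (varies); its z axis is the tube's axis. It stands left or right of the stage; its place may be swapped with the narrow one's.
- sleeve_narrow_mid (a point): Centre (half-way up) of the sleeve that does NOT fit: the same outside (36 mm diameter, 50 mm high) with a bore of only 12 mm; upright on the table, to be left alone.
- stage: Fixed black block (the viewing stage) 240 x 160 x 40 mm with a white pad, pin and flap on it; origin at table height, 80 mm on the -x side of the pin. Reaches from -110 to 130 mm in x and 80 mm either way in y. x points level from the flap's hinge towards the pin (roughly away from the robot), y along the hinge, z up. Its place varies and it is turned up to 0.35 rad.
- pin_foot (a point): Foot of the upright steel gauge pin, where it meets the stage's flat top 40 mm above the table: pin diameter 18 mm, 46 mm tall, the top 10 mm tapered to 8 mm diameter, on a white square pad. A sleeve right down on it stands on the stage's top, its centre 25 mm above this point. Axes as the stage's.
- hinge (a point): Middle of the flap's hinge axis, which runs along this point's y axis, level, 60 mm above the table; 50 mm on the -x side of the pin. Axes as the stage's.
- flap_handle (a point): Grip point on the axis of the flap's steel side bar: round, 12 mm diameter, parallel to the hinge, 115 mm from it; sticks out 85 mm past the panel on the stage's -y side. The point is 55 mm past the panel, 40 mm past the stage's side, 120 mm from the hinge's middle in y; at the start 60 mm above bare table. Axes turn with the flap: x from free edge to hinge, y along the hinge.
- flap (a joint): Angle (rad) of the flap, a white panel 110 x 130 x 6 mm, about 0.25 kg (varies), lying level at 0 from the hinge towards the stage's -x, the bar on its free edge; grows as the free edge swings up about the hinge, up to 1.4. The hinge is free: the flap falls back to 0 when it is let go. An orange line runs along its edge beside the index arm.
- mark (a joint): Angle of the orange index arm (rad), measured as the flap's: the flap is at the mark when both angles are equal. Between 0.55 and 1.0, different each time.
- mark_tip (a point): Free end of the orange index arm, a strip 115 x 5 x 8 mm that turns about the same hinge axis 86 mm on the +y side of the hinge's middle, next to a white dial with black ticks. A stiff pivot holds it where it was set; not to be moved. Axes turn with the arm: x from this end to the hinge.
- dish: White dish, 90 mm wide and 16 mm high, origin under its centre. Bystander.
- bottle: Amber bottle, 52 mm wide and 100 mm high, origin under its centre. Bystander.
- lens_cap: Black disc 54 mm wide and 14 mm high, origin under its centre. Bystander.
- filter_holder: Grey ring 60 mm wide and 12 mm high, origin under its centre. Bystander.
- driver: Screwdriver 160 mm long, lying along its x, origin under its middle. Bystander.

How it is judged (in metres and radians):
On the way, in this order (a step that is already met when the one before it is completed fails the run):
1. the wide-bore sleeve is right down on the gauge pin and let go, the flap still down (horizontal distance between sleeve_wide_mid and pin_foot below 0.005 m and z of sleeve_wide_mid in the frame of pin_foot between 0.02 and 0.029 m and angle between sleeve_wide_mid's own z axis and vertical below 0.08 rad and contact force between the fingers and sleeve_wide below 0.1 N and value of joint flap below 0.3 rad), for 0.2 s.
2. the flap is held in line with the index arm (angle between the x axis of flap_handle and the x axis of mark_tip, either way round below 0.07 rad and velocity of joint flap between -0.08 and 0.08 rad/s and contact force between the fingers and flap above 0.4 N), for 0.4 s.
At the end, for the whole second after the job is handed in: The wide sleeve is right down on the pin (5 mm of its axis, 4 mm of seated height, upright within 0.08 rad), untouched by the fingers; the flap is within 0.07 rad of the index arm, still (under 0.08 rad/s) and carried by the fingers (over 0.4 N) (all of step 2 and horizontal distance between sleeve_wide_mid and pin_foot below 0.005 m and z of sleeve_wide_mid in the frame of pin_foot between 0.02 and 0.029 m and angle between sleeve_wide_mid's own z axis and vertical below 0.08 rad and contact force between the fingers and sleeve_wide below 0.1 N); the arm keeps its last pose, push and grip.
It fails at once if the narrow-bore sleeve is moved more than 30 mm (distance of sleeve_narrow_mid from where it was at the start of the episode above 0.03 m).
It fails at once if another loose thing (dish, bottle, disc, grey ring, screwdriver) is moved more than 30 mm (distance of any of dish, bottle, lens_cap, filter_holder, driver from where it was at the start of the episode above 0.03 m).
It fails at once if the index arm is shifted more than 8 mm at its tip (distance of mark_tip from where it was at the start of the episode above 0.008 m).
It also fails if it takes over 54 s, if anything falls off the work surface, if the arm or the gripper's body presses on something with over 40 N, if the wrist force passes 120 N, or if a joint passes its speed limit or range.

## Robot

A 7-joint arm with a two-finger parallel gripper is mounted at the origin on the work surface. World frame = base frame: x ahead of the robot, y to its left, z up, the work surface at z = 0. Lengths are in m, angles in degrees, forces in N, time in s.
With the tool pointing down it reaches from about 0.425 to 0.8 m from the base axis. Payload 8.3 kg.
Tool frame: the origin (TCP) lies between the finger pads; the fingertips stand 22 mm ahead of it and the grasp point (between the pads) lies 3 mm ahead of it; z points along the fingers, y is the direction in which the jaws open and shut (so a half turn about z gives the same grasp; the last joint's range is limited). The gripper opens to 85 mm and grips with 20 to 120 N. Pads are 22 mm wide; open, the fingers measure 114 mm over their backs; the gripper's body (76 mm by 85 mm) begins 54 mm behind the grasp point. The pads swing forward as they close: fully open they stand 13 mm farther back than shut.
Start: joints at [63.489, 21.967, 0.94, 78.501, -0.361, 79.538, -2.664], TCP at [0.243, -0.576, 0.253] pointing down, gripper open.
Joint ranges: [-169.22, 169.22], [-14.56, 117.87], [-87.37, 89.26], [10.42, 133.3], [-82.24, 262.24], [0.94, 117.77], [-172.7, 172.7]. Speed limits (degrees/s): [136.94, 136.94, 172.46, 172.46, 180, 180, 180].

## Interface

Orientations are given as a 3x3 rotation matrix whose columns are the frame's x, y, z axes.
In Python, from workcell import read_state, get_image, camera_model, ticket gives the robot as it stands. The module is installed in compiled form; this text tells all that it offers.
- The arm moves only by the tool arm_command, never from a script. Its argument "motion" is a list of rows, each a list of 7 numbers: the turn, a rotation vector about the tool's x, y, z in degrees, then the shift along the tool's x, y, z in m, then the finger opening in m, from 0 to 0.0854. A call has 1 to 12 rows; each row shifts and turns the pose as measured when the row begins, along the tool's axes as they then stand; what a row does not reach is not made up. A row lasts 1/8 s, in which the tool goes at most 62.5 mm and 10.7 degrees, less where a joint would pass 70% of its speed; a pose out of reach is approached as far as the arm can. A call with a gripper value outside its range is refused whole. The fingers move at their own pace and stop on an object; "newtons" is the grip in N (left out, the last holds). Time passes only in rows, so rows that do not move let the fingers close. It gives the time, the measured TCP pose, the force and the opening at its end, in the units of the state.
- read_state(): the state, without advancing time (a new reading comes with each control period).
- get_image(name): name is "scene" or "top"; returns (picture, depth): 420x560x3 uint8, red, green, blue; 420x560 float32, m along the optical axis (not along the pixel's ray), 0 where there is no reading.
- camera_model(name): a dict with "fx", "fy", "cx", "cy" (pixels), "extrinsics" (4x4, takes a point from world to camera coordinates). Camera axes: x right, y up, looking along -z (the intrinsics and any distortion apply to the point x, -y, -z); pixel columns grow to the right and rows downward; lengths in m; the calibration is good to about 2 mm. A picture is of the moment at which its call begins. camera_model takes no time and is no camera call.
- ticket.hand_in(): hands the job in, once; it reports no verdict.
The state is a dict: "time_s": time; "joint_pos": joint angles; "dq": joint speeds; "joint_torque": joint torques, N m; "tool_pos": TCP position; "tcp_rot": TCP orientation; "contact_force": force on the tool from outside, world axes, zero at the start; "moment": the same for the moment, N m; "grip_width": opening from 0.0 (shut) to 1.0 (fully open).
Only numpy, scipy, OpenCV 4.12 (cv2) and the standard library are available. Lean on these libraries where they do the work, as an engineer would, in place of code of your own. Each camera call takes 0.05 s, during which the arm holds its last target. There are 200 camera calls.

## Working session

There is one attempt and no reset: what is moved stays moved. The work goes in short steps, Python scripts to look and compute and a tool call to move; the robot and the scene stay as the last step left them, time stands still between calls to the robot, and variables do not carry over. Pictures are saved under pics/ and viewed, about 8 in all and at most 12, crops included, and the job is handed in when it is done.

Besides the shell and the picture viewer there is one more tool, called after "Emit:" as a command line: name --pt "numbers of a row" for each row, then --argument value for the rest. arm_command: Moves the arm, as the interface text tells. Its arguments: {"type":"object","properties":{"motion":{"type":"array"},"newtons":{"type":"number"}},"required":["motion"]}

```bash
mkdir -p pics; cat > h.py <<'E'
import numpy as np, cv2
from workcell import read_state, get_image, camera_model, ticket
def snap(n,f):
    im,d=get_image(n); np.savez('pics/%s.npz'%f,im=im,d=d); cv2.imwrite('pics/%s.png'%f,im[:,:,::-1]); return im,d
def load(f):
    z=np.load('pics/%s.npz'%f); return z['im'],z['d']
def w(n,d,u,v,z=None):
    m=camera_model(n); E=np.array(m['extrinsics']); u=np.asarray(u,float);v=np.asarray(v,float)
    dist=m.get('distortion')
    r=np.stack([(u-m['cx'])/m['fx'],-(v-m['cy'])/m['fy'],-np.ones_like(u)],-1)
    R=E[:3,:3];t=E[:3,3]; c=-R.T@t; dr=r@R
    if z is None: k=d[v.astype(int),u.astype(int)]
    else: k=(z-c[2])/dr[...,2]
    return c+dr*np.asarray(k)[...,None]
E
python3 - <<'E'
from h import *
s=read_state(); print(s)
a,_=snap('top','t0'); b,_=snap('scene','s0')
print(camera_model('top')); print(camera_model('scene'))
E
```

```text
{'time_s': 0.0, 'joint_pos': array([63.48711128, 22.01697233,  0.94007453, 78.56290459, -0.36052913,
       79.53804624, -2.66511145]), 'dq': array([ 0.06621619,  0.01893276, -0.01821613,  0.03238629,  0.02627597,
       -0.02757357,  0.13676644]), 'joint_torque': array([ 2.27577552e-04, -6.27597213e+01,  8.44449084e-01, -3.71824801e+01,
        1.66004221e-02,  1.37871786e-02, -2.84841394e-05]), 'tool_pos': array([ 0.24312248, -0.57526363,  0.25224777]), 'tcp_rot': array([[ 9.21116961e-01,  3.89285046e-01, -8.35275952e-04],
       [ 3.89285938e-01, -9.21115152e-01,  1.82618001e-03],
       [-5.84807675e-05, -2.00728656e-03, -9.99997984e-01]]), 'contact_force': array([ 0.37806481, -0.43477907, -0.09117361]), 'moment': array([-0.00370529, -0.04691991, -0.00294256]), 'grip_width': 1.0011361231051252}
{'fx': 405.1028369387428, 'fy': 405.1028369387428, 'cx': 278.22857844830475, 'cy': 211.14937876764043, 'extrinsics': array([[ 0.05519663, -0.99847497,  0.00103416,  0.00360695],
       [ 0.97416763,  0.05407999,  0.21925508, -0.58587087],
       [-0.21897663, -0.0110947 ,  0.97566702, -0.92115783],
       [ 0.        ,  0.        ,  0.        ,  1.        ]])}
{'fx': 418.17284687614375, 'fy': 418.17284687614375, 'cx': 282.81251923024956, 'cy': 208.9255022378291, 'extrinsics': array([[-0.86026904,  0.50932812, -0.02284829,  0.46063668],
       [-0.29844314, -0.46673192,  0.83252208,  0.1270099 ],
       [ 0.41336288,  0.72301188,  0.5535205 , -1.55890651],
       [ 0.        ,  0.        ,  0.        ,  1.        ]])}
```

View pics/t0.png

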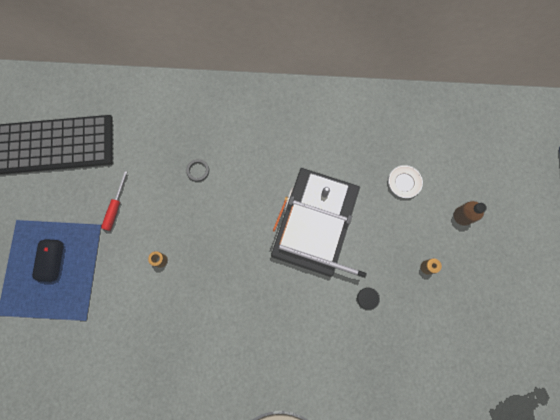

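View pics/s0.png

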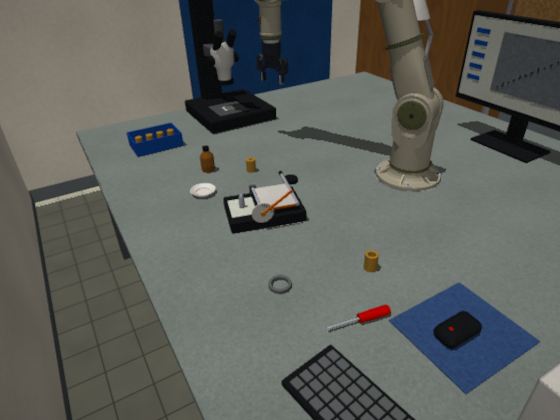

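The top view shows sleeves at (157,259) and (433,266), the stage centred near (317,222), the pin at (325,193) and the bar end at (363,274). I'll enlarge the sleeves and the stage.

```bash
python3 - <<'E'
from h import *
im,d=load('t0'); si,sd=load('s0')
def c(im,x,y,r,s): return cv2.resize(im[y-r:y+r,x-r:x+r],(s,s),interpolation=cv2.INTER_CUBIC)
A=np.hstack([c(im,157,259,15,200),c(im,433,266,15,200)]); 
A=np.vstack([A,cv2.resize(si[170:240,215:315],(400,280),interpolation=cv2.INTER_CUBIC)])
B=cv2.resize(im[160:285,265:375],(422,480),interpolation=cv2.INTER_CUBIC)
cv2.imwrite('pics/c0.png',np.hstack([A,B[:, :400]])[:,:,::-1])
# sleeve top from depth+color
for (x,y) in [(157,259),(433,266)]:
    p=im[y-15:y+15,x-15:x+15].astype(int); v,u=np.where((p[...,0]-p[...,2]>50)); 
    P=w('top',d,u+x-15,v+y-15); k=P[:,2]>0.04; hsv=P[k]
    print(len(u),k.sum(),P[k].mean(0),(P[k].min(0)+P[k].max(0))/2, (P[k].max(0)-P[k].min(0)), cv2.minEnclosingCircle(P[k][:,:2].astype(np.float32)))
for n,u,v in [('lens',368,299),('ring',198,161),('dish',405,182),('bottle',480,208),('pin',325,188),('bar',345,269),('barend',363,274)]:
    print(n,w('top',d,u,v))
E
```

```text
121 111 [0.45455615 0.32315996 0.0585717 ] [0.42012309 0.18429196 0.53606185] [0.10259557 0.31845316 0.98226579] ((0.4157838821411133, 0.18356436491012573), 0.1654089242219925)
156 153 [ 0.47507696 -0.34215773  0.05510277] [ 0.43010358 -0.16844815  0.53479385] [0.12255654 0.38702705 0.9848018 ] ((0.42685467004776, -0.16769742965698242), 0.20140796899795532)
lens [ 0.38858336 -0.19469362  0.01406444]
ring [0.72036201 0.25561312 0.0123711 ]
dish [ 0.69584573 -0.29248294  0.00287082]
bottle [ 0.61117548 -0.43837622  0.09854892]
pin [ 0.64356963 -0.07377236  0.08567444]
bar [ 0.45385707 -0.12902131  0.06483108]
barend [ 0.44436799 -0.17118192  0.06661715]
```

View pics/c0.png

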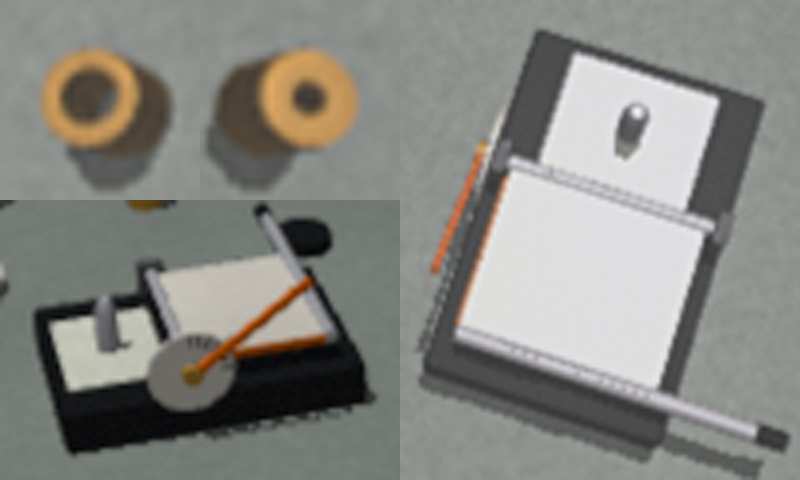

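The left sleeve, with its top at (155.5,258.5), has the wide bore. The right one at (433,266) is narrow. Next I'll measure the positions, the stage yaw and the mark.

```bash
cat > m.py <<'E'
from h import *
im,d=load('t0'); si,sd=load('s0')
V,U=np.mgrid[0:420,0:560]
PT=w('top',d,U,V); PS=w('scene',sd,U,V)
def hsv(i): return cv2.cvtColor(i,cv2.COLOR_RGB2HSV).astype(int)
# sleeve by colour/height in both cameras
for n,P,dd in (('top',PT,d),('scene',PS,sd)):
    for c in ((.475,.318),(.455,-.35)):
        k=(dd>0)&(np.hypot(P[...,0]-c[0],P[...,1]-c[1])<.06)&(P[...,2]>.046)&(P[...,2]<.056)
        q=P[k]; 
        if len(q)>5: print(n,'sleeve',len(q),cv2.minEnclosingCircle(q[:,:2].astype(np.float32)),q.mean(0))
    k=(dd>0)&(np.hypot(P[...,0]-.643,P[...,1]+.074)<.03)&(P[...,2]>.05)
    q=P[k]; print(n,'pin',len(q),q.mean(0), q[q[:,2]>.08].mean(0))
print('sleeve px',w('top',d,155.2,258.1,.05),'pin px',w('top',d,325.3,188.0,.086))
k=(d>0)&(PT[...,2]>.03)&(PT[...,2]<.08)&(np.hypot(PT[...,0]-.56,PT[...,1]+.06)<.2); 
# flap top: white at z .06
fl=k&(np.abs(PT[...,2]-.063)<.004)&(im.min(2)>190); q=PT[fl]; r=cv2.minAreaRect(q[:,:2].astype(np.float32)); print('flap',len(q),q.mean(0),r)
st=(d>0)&(PT[...,2]>.034)&(np.abs(PT[...,0]-.56)<.2)&(np.abs(PT[...,1]+.05)<.1); q=PT[st]; print('stage',cv2.minAreaRect(q[:,:2].astype(np.float32)))
for a,b in [((537,30),(765,100)),((425,370),(537,30)),((460,335),(660,388)),((508,160),(718,226))]:
    z=.04 if a[0] in(537,425) else .066
    A,B=[w('top',d,265+(x-400)/3.836-.4,160+y/3.84-.4,z) for x,y in (a,b)]; print(A,B,np.degrees(np.arctan2(*(B-A)[[1,0]])),np.linalg.norm(B-A))
for n,i,P,dd,box in (('top',im,PT,d,(265,195,290,235)),('scene',si,PS,sd,(255,180,300,225))):
    h=hsv(i); k=(h[...,0]<14)&(h[...,1]>150)&(h[...,2]>100)&(dd>0); m=np.zeros_like(k); m[box[1]:box[3],box[0]:box[2]]=1; k&=m
    print(n); 
    for v,u in list(zip(*np.where(k)))[::6]: print(u,v,P[v,u].round(4))
E
python3 m.py
```

```text
top sleeve 115 ((0.4554685056209564, 0.3256649672985077), 0.01803920976817608) [0.45490805 0.32517352 0.04977724]
top sleeve 155 ((0.4747258722782135, -0.34562522172927856), 0.01807950623333454) [ 0.47447318 -0.34503704  0.04888994]
top pin 60 [ 0.6380466  -0.07642387  0.07433014] [ 0.64044823 -0.07733749  0.08347499]
scene sleeve 94 ((0.4552403688430786, 0.3265016973018646), 0.018311623483896255) [0.45683936 0.32786242 0.05124686]
scene sleeve 42 ((0.4755798280239105, -0.34413325786590576), 0.021598761901259422) [ 0.47577795 -0.3419696   0.05212324]
scene pin 63 [ 0.64293373 -0.0734458   0.07133177] [ 0.6421908  -0.07545705  0.08527826]
sleeve px [0.4559767  0.32568235 0.05      ] pin px [ 0.6435148  -0.07446093  0.086     ]
flap 2334 [ 0.53740139 -0.04984726  0.06260148] ((0.5311421155929565, -0.07844263315200806), (0.19207657873630524, 0.1196056678891182), 74.61255645751953)
stage ((0.5694900751113892, -0.07321988046169281), (0.20796732604503632, 0.24128954112529755), 75.38677978515625)
[ 0.70810383 -0.01382574  0.04      ] [ 0.66798933 -0.16631879  0.04      ] -104.73820407682123
[... 286 characters left out ...]
7574558 -0.13255605  0.066     ] -104.7941762307159 0.1390622032042169
top
285 200 [0.6133 0.021  0.0662]
283 205 [0.5967 0.0252 0.0818]
282 209 [0.5853 0.0271 0.088 ]
280 213 [0.5732 0.0312 0.0976]
279 217 [0.5619 0.033  0.1055]
276 222 [0.5474 0.0391 0.117 ]
276 225 [0.5397 0.0387 0.1207]
scene
291 190 [0.5287 0.042  0.1279]
290 192 [0.533  0.0432 0.123 ]
284 195 [0.55   0.0367 0.1148]
283 197 [0.5517 0.0333 0.1066]
280 200 [0.5627 0.034  0.1002]
275 203 [0.5778 0.0299 0.0926]
272 205 [0.5874 0.0283 0.088 ]
291 205 [0.5162 0.02   0.0584]
282 206 [0.5442 0.0125 0.0604]
274 207 [0.5716 0.0111 0.0656]
269 208 [0.5971 0.0267 0.0798]
268 209 [0.5986 0.0229 0.0746]
266 212 [0.6021 0.0154 0.0607]
```

```bash
cat >> h.py <<'E'
from scipy.spatial.transform import Rotation as Ro
def plan(target,Rt,n,g,pr=True):
    s=read_state(); p=np.array(s['tool_pos']); R=np.array(s['tcp_rot']); T=np.array(target,float); Rt=np.array(Rt)
    rv=Ro.from_matrix(R.T@Rt).as_rotvec(degrees=True)/n; st=(T-p)/n; rows=[]
    for i in range(n):
        rows.append([round(x,1)+0 for x in rv]+[round(x,4)+0 for x in R.T@st]+[g]); R=R@Ro.from_rotvec(rv,degrees=True).as_matrix()
    print('t',round(s['time_s'],2),'pos',p.round(4),'j',np.round(s['joint_pos'],1),'F',np.round(s['contact_force'],1),'grip',round(s['grip_width'],3)); print(str(rows).replace(' ',''))
def down(a):  # tool pointing down, tool y at world angle a (deg)
    a=np.radians(a); y=np.array([np.cos(a),np.sin(a),0]); z=np.array([0,0,-1.]); return np.stack([np.cross(y,z),y,z],1)
E
python3 -c "
from h import *
plan((.53,-.10,.25),down(-5),12,.0854)"
```

```text
t 0.1 pos [ 0.2432 -0.5753  0.2523] j [63.5 22.   0.9 78.6 -0.4 79.5 -2.7] F [ 0.4 -0.5 -0. ] grip 1.002
[[np.float64(0.0),np.float64(0.0),np.float64(-5.2),np.float64(0.0374),np.float64(-0.0272),np.float64(0.0002),0.0854],[np.float64(0.0),np.float64(0.0),np.float64(-5.2),np.float64(0.0397),np.float64(-0.0237),np.float64(0.0002),0.0854],[np.float64(0.0),np.float64(0.0),np.float64(-5.2),np.float64(0.0417),np.float64(-0.02),np.float64(0.0002),0.0854],[np.float64(0.0),np.float64(0.0),np.float64(-5.2),np.float64(0.0433),np.float64(-0.0162),np.float64(0.0002),0.0854],[np.float64(0.0),np.float64(0.0),np.float64(-5.2),np.float64(0.0446),np.float64(-0.0122),np.float64(0.0002),0.0854],[np.float64(0.0),np.float64(0.0),np.float64(-5.2),np.float64(0.0455),np.float64(-0.0081),np.float64(0.0002),0.0854],[np.float64(0.0),np.float64(0.0),np.float64(-5.2),np.float64(0.0461),np.float64(-0.004),np.float64(0.0002),0.0854],[np.float64(0.0),np.float64(0.0),np.float64(-5.2),np.float64(0.0463),np.float64(0.0002),np.float64(0.0002),0.0854],[np.float64(0.0),np.float64(0.0),np.float64(-5.2),np.float64(0.0461),np.float64(0.0044),np.float64(0.0002),0.0854],[np.float64(0.0),np.float64(0.0),np.float64(-5.2),np.float64(0.0455),np.float64(0.0085),np.float64(0.0002),0.0854],[np.float64(0.0),np.float64(0.0),np.float64(-5.2),np.float64(0.0445),np.float64(0.0126),np.float64(0.0002),0.0854],[np.float64(0.0),np.float64(0.0),np.float64(-5.2),np.float64(0.0432),np.float64(0.0165),np.float64(0.0002),0.0854]]
```

Emit:
arm_command --pt "0 0 -5 0.037 -0.027 0 0.0854" --pt "0 0 -5 0.04 -0.024 0 0.0854" --pt "0 0 -5 0.042 -0.02 0 0.0854" --pt "0 0 -5 0.043 -0.016 0 0.0854" --pt "0 0 -5 0.045 -0.012 0 0.0854" --pt "0 0 -5 0.046 -0.008 0 0.0854" --pt "0 0 -5 0.046 -0.004 0 0.0854" --pt "0 0 -5 0.046 0 0 0.0854" --pt "0 0 -5 0.046 0.004 0 0.0854" --pt "0 0 -5 0.046 0.008 0 0.0854" --pt "0 0 -5 0.045 0.013 0 0.0854" --pt "0 0 -5 0.043 0.016 0 0.0854"

```text
time_s: 1.6
tool_pos: [0.535, -0.0879, 0.2473]
tcp_rot: [[0.099, 0.995, -0.009], [0.995, -0.099, 0.005], [0.004, -0.01, -1.0]]
contact_force: [1.1, -0.1, 1.1]
grip_width: 0.998
```

```bash
sed -i 's/print(str(rows).replace.*/print("\\n".join(" ".join("%g"%x for x in r) for r in rows))/' h.py; python3 -c "
from h import *
plan((.4555,.326,.20),down(75),12,.0854)"
```

```text
t 1.6 pos [ 0.535  -0.0879  0.2473] j [ 28.8  14.3 -27.2  90.7   6.4  77.1  -4.8] F [ 1.1 -0.1  1.1] grip 0.998
0 0 -6.7 0.0337 -0.01 0.0042 0.0854
0 0 -6.7 0.0346 -0.006 0.0042 0.0854
0 0 -6.7 0.0351 -0.0019 0.0041 0.0854
0 0 -6.7 0.035 0.0022 0.0041 0.0854
0 0 -6.7 0.0345 0.0063 0.0041 0.0854
0 0 -6.7 0.0336 0.0103 0.004 0.0854
0 0 -6.7 0.0321 0.0142 0.004 0.0854
0 0 -6.7 0.0302 0.0178 0.004 0.0854
0 0 -6.7 0.028 0.0213 0.004 0.0854
0 0 -6.7 0.0253 0.0244 0.004 0.0854
0 0 -6.7 0.0222 0.0272 0.004 0.0854
0 0 -6.7 0.0189 0.0296 0.0039 0.0854
```

Emit:
arm_command --pt "0 0 -6.7 0.034 -0.01 0.004 0.0854" --pt "0 0 -6.7 0.035 -0.006 0.004 0.0854" --pt "0 0 -6.7 0.035 -0.002 0.004 0.0854" --pt "0 0 -6.7 0.035 0.002 0.004 0.0854" --pt "0 0 -6.7 0.034 0.006 0.004 0.0854" --pt "0 0 -6.7 0.034 0.01 0.004 0.0854" --pt "0 0 -6.7 0.032 0.014 0.004 0.0854" --pt "0 0 -6.7 0.03 0.018 0.004 0.0854" --pt "0 0 -6.7 0.028 0.021 0.004 0.0854" --pt "0 0 -6.7 0.025 0.024 0.004 0.0854" --pt "0 0 -6.7 0.022 0.027 0.004 0.0854" --pt "0 0 -6.7 0.019 0.03 0.004 0.0854"

```text
time_s: 3.1
tool_pos: [0.4415, 0.3366, 0.1973]
tcp_rot: [[-0.976, 0.218, -0.015], [0.218, 0.976, 0.004], [0.016, 0.001, -1.0]]
contact_force: [0.8, 0.2, -0.2]
grip_width: 0.999
```

```bash
python3 -c "
from h import *
plan((.4555,.326,.10),down(75),4,.0854)"
```

```text
t 3.1 pos [0.4415 0.3366 0.1973] j [ -0.6  23.2 -50.8  92.3  17.7  73.7  23.2] F [ 0.8  0.2 -0.2] grip 0.999
0 -0.2 0.6 -0.0044 -0.0018 0.0242 0.0854
0 -0.2 0.6 -0.0043 -0.0018 0.0243 0.0854
0 -0.2 0.6 -0.0042 -0.0017 0.0243 0.0854
0 -0.2 0.6 -0.0042 -0.0017 0.0243 0.0854
```

Emit:
arm_command --pt "0 -0.2 0.6 -0.0044 -0.0018 0.024 0.0854" --pt "0 -0.2 0.6 -0.0044 -0.0018 0.024 0.0854" --pt "0 -0.2 0.6 -0.0042 -0.0017 0.024 0.0854" --pt "0 -0.2 0.6 -0.0042 -0.0017 0.024 0.0854" --pt "0 0 0 0 0 0 0.0854"

```text
time_s: 3.72
tool_pos: [0.4525, 0.3292, 0.0966]
tcp_rot: [[-0.968, 0.251, -0.006], [0.251, 0.968, 0.001], [0.006, -0.0, -1.0]]
contact_force: [0.0, 0.5, 0.9]
grip_width: 0.999
```

```bash
python3 -c "
from h import *
plan((.4555,.326,.039),down(75),4,.0854)"
```

```text
t 3.73 pos [0.4525 0.3292 0.0966] j [ -2.8  29.2 -47.   98.4  23.3  62.9  18.4] F [0.  0.5 0.9] grip 0.999
0 -0.1 0.1 -0.001 -0.0006 0.0144 0.0854
0 -0.1 0.1 -0.001 -0.0006 0.0144 0.0854
0 -0.1 0.1 -0.001 -0.0006 0.0144 0.0854
0 -0.1 0.1 -0.0009 -0.0006 0.0144 0.0854
```

Emit:
arm_command --pt "0 -0.1 0.1 -0.001 -0.0006 0.0144 0.0854" --pt "0 -0.1 0.1 -0.001 -0.0006 0.0144 0.0854" --pt "0 -0.1 0.1 -0.001 -0.0006 0.0144 0.0854" --pt "0 -0.1 0.1 -0.001 -0.0006 0.013 0.0854" --pt "0 0 0 0 0 0 0.0854"

```text
time_s: 4.35
tool_pos: [0.4563, 0.3265, 0.0382]
tcp_rot: [[-0.966, 0.258, 0.003], [0.258, 0.966, 0.0], [-0.003, 0.001, -1.0]]
contact_force: [-0.4, 0.7, -0.3]
grip_width: 0.997
```

```bash
python3 -c "
from h import *
plan((.4555,.326,.039),down(75),1,.0)
snap('top','t1');snap('scene','s1')
a=load('t1')[0][200:310,100:210];b=load('s1')[0][200:310,310:420]
cv2.imwrite('pics/c1.png',cv2.resize(np.hstack([a,b]),(800,400),interpolation=cv2.INTER_CUBIC)[:,:,::-1])"
```

```text
t 4.35 pos [0.4563 0.3265 0.0382] j [ -4.8  33.2 -44.2 101.1  27.3  56.8  15.5] F [-0.4  0.7 -0.3] grip 0.997
0.1 0.2 0.1 0.0006 -0.0007 -0.0008 0
```

View pics/c1.png

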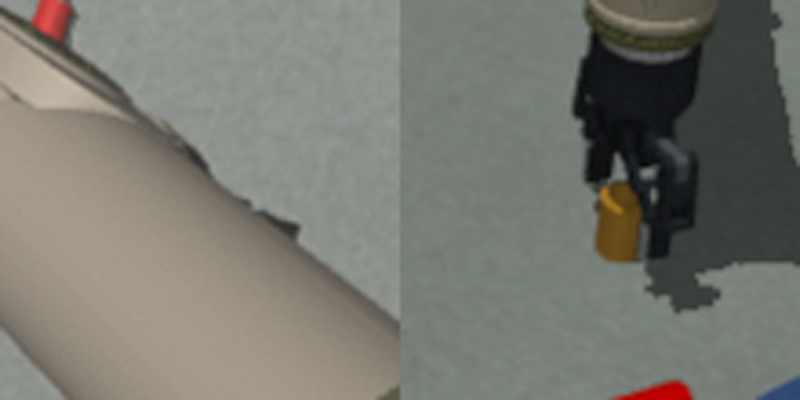

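The scene crop shows the sleeve between the fingers, with the top view blocked by the arm. I'll close on it and lift.

Emit:
arm_command --pt "0 0 0 0 0 0 0.02" --pt "0 0 0 0 0 0 0.02" --pt "0 0 0 0 0 0 0.02" --pt "0 0 0 0 0 0 0.02" --pt "0 0 0 0 0 0 0.02" --pt "0 0 0 0 0 0 0.02" --pt "0 0 0 0 0 0 0.02" --pt "0 0 0 0 0 0 0.02" --newtons 40

```text
time_s: 5.45
tool_pos: [0.4575, 0.3277, 0.0411]
tcp_rot: [[-0.966, 0.258, 0.007], [0.258, 0.966, 0.002], [-0.006, 0.004, -1.0]]
contact_force: [-0.0, -0.1, -0.1]
grip_width: 0.411
```

```bash
python3 -c "
from h import *
plan((.4555,.326,.20),down(75),6,.02)"
```

```text
t 5.45 pos [0.4575 0.3277 0.0411] j [ -4.7  33.  -44.3 101.   27.2  56.8  15.5] F [-0.  -0.1 -0.1] grip 0.411
0 0.1 0 0.0001 -0.0003 -0.0265 0.02
0 0.1 0 0.0001 -0.0003 -0.0265 0.02
0 0.1 0 0.0001 -0.0003 -0.0265 0.02
0 0.1 0 0.0002 -0.0003 -0.0265 0.02
0 0.1 0 0.0002 -0.0003 -0.0265 0.02
0 0.1 0 0.0002 -0.0003 -0.0265 0.02
```

Emit:
arm_command --pt "0 0 0 0 0 -0.026 0.02" --pt "0 0 0 0 0 -0.026 0.02" --pt "0 0 0 0 0 -0.026 0.02" --pt "0 0.1 0 0 0 -0.026 0.02" --pt "0 0.1 0 0 0 -0.026 0.02" --pt "0 0.1 0 0 0 -0.02 0.02" --pt "0 0 0 0 0 0 0.02"

```text
time_s: 6.32
tool_pos: [0.4544, 0.3253, 0.1914]
tcp_rot: [[-0.966, 0.257, -0.006], [0.257, 0.966, -0.001], [0.005, -0.002, -1.0]]
contact_force: [0.0, -0.6, -4.0]
grip_width: 0.406
```

```bash
python3 -c "
from h import *
snap('scene','s2')
a=load('s2')[0][150:310,310:470]
cv2.imwrite('pics/c2.png',cv2.resize(a,(480,480),interpolation=cv2.INTER_CUBIC)[:,:,::-1])
plan((.6415,-.076,.20),down(75.15),12,.02)"
```

```text
t 6.38 pos [0.4539 0.3248 0.1902] j [ -0.1  23.6 -49.7  92.5  18.4  73.   22.1] F [ 1.   0.8 -3.9] grip 0.411
0 0 0 -0.0237 -0.0283 -0.0009 0.02
0 0 0 -0.0237 -0.0283 -0.0009 0.02
0 0 0 -0.0237 -0.0283 -0.0009 0.02
0 0 0 -0.0237 -0.0283 -0.0008 0.02
0 0 0 -0.0237 -0.0283 -0.0008 0.02
0 0 0 -0.0237 -0.0283 -0.0008 0.02
0 0 0 -0.0237 -0.0283 -0.0008 0.02
0 0 0 -0.0237 -0.0283 -0.0008 0.02
0 0 0 -0.0237 -0.0283 -0.0008 0.02
0 0 0 -0.0237 -0.0283 -0.0008 0.02
0 0 0 -0.0237 -0.0283 -0.0008 0.02
0 0 0 -0.0237 -0.0283 -0.0008 0.02
```

View pics/c2.png

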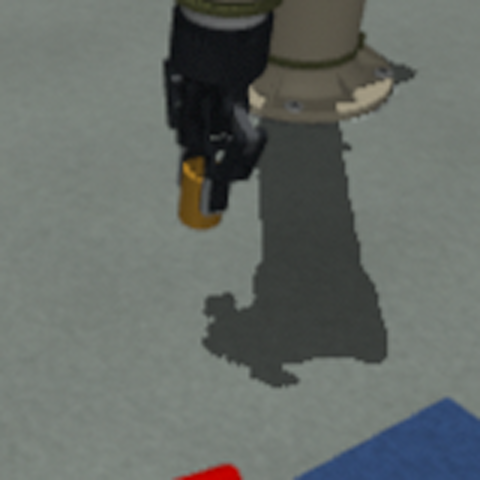

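The sleeve is held; its bottom is at (200,222) in the crop and the load reads −4 N. I'll carry it over the pin.

Emit:
arm_command --pt "0 0 0 -0.024 -0.028 -0.001 0.02" --pt "0 0 0 -0.024 -0.028 -0.001 0.02" --pt "0 0 0 -0.024 -0.028 -0.001 0.02" --pt "0 0 0 -0.024 -0.028 -0.001 0.02" --pt "0 0 0 -0.024 -0.028 -0.001 0.02" --pt "0 0 0 -0.024 -0.028 -0.001 0.02" --pt "0 0 0 -0.024 -0.028 -0.001 0.02" --pt "0 0 0 -0.024 -0.028 -0.001 0.02" --pt "0 0 0 -0.024 -0.028 -0.001 0.02" --pt "0 0 0 -0.024 -0.028 -0.001 0.02" --pt "0 0 0 -0.02 -0.025 -0.001 0.02" --pt "0 0 0 0 0 0 0.02"

```text
time_s: 7.88
tool_pos: [0.6236, -0.0515, 0.1772]
tcp_rot: [[-0.967, 0.253, -0.037], [0.254, 0.967, -0.007], [0.033, -0.016, -0.999]]
contact_force: [-1.1, 0.9, -3.6]
grip_width: 0.411
```

```bash
python3 -c "
from h import *
plan((.6415,-.076,.15),down(75.15),3,.02)"
```

```text
t 7.88 pos [ 0.6236 -0.0515  0.1772] j [ 29.2  31.6 -40.5  81.1  20.6  76.9  62.8] F [-1.1  0.9 -3.6] grip 0.411
-0.3 -0.6 0.1 -0.0081 -0.0062 0.0089 0.02
-0.3 -0.6 0.1 -0.008 -0.0063 0.009 0.02
-0.3 -0.6 0.1 -0.0079 -0.0063 0.009 0.02
```

Emit:
arm_command --pt "-0.3 -0.6 0.1 -0.008 -0.0062 0.009 0.02" --pt "-0.3 -0.6 0.1 -0.008 -0.0063 0.009 0.02" --pt "-0.3 -0.6 0.1 -0.008 -0.0063 0.009 0.02" --pt "0 0 0 0 0 0 0.02" --pt "0 0 0 0 0 0 0.02"

```text
time_s: 8.5
tool_pos: [0.6406, -0.075, 0.1444]
tcp_rot: [[-0.967, 0.256, -0.005], [0.256, 0.967, 0.002], [0.005, 0.001, -1.0]]
contact_force: [-0.9, 0.5, -3.6]
grip_width: 0.41
```

```bash
python3 -c "
from h import *
snap('scene','s3');snap('top','t3')
a=load('s3')[0][160:240,205:285];b=load('t3')[0][150:230,285:365]
cv2.imwrite('pics/c3.png',cv2.resize(np.hstack([a,b]),(800,400),interpolation=cv2.INTER_CUBIC)[:,:,::-1])
plan((.6415,-.076,.15),down(75.15),1,.02)
m=camera_model('scene');E=np.array(m['extrinsics'])
def pj(p):
    q=E[:3,:3]@p+E[:3,3]; return m['fx']*q[0]/-q[2]+m['cx'], m['fy']*q[1]/q[2]+m['cy']
print('pintop px',pj(np.array([.6415,-.076,.086])),pj(np.array([.6415,-.076,.04])))
"
```

```text
t 8.6 pos [ 0.6406 -0.0752  0.1445] j [ 30.7  34.1 -39.6  81.8  21.9  72.3  64.3] F [ 0.3  0.2 -2.8] grip 0.409
0 -0.3 0 -0.0011 -0.0006 -0.0055 0.02
pintop px (np.float64(240.4193536077064), np.float64(195.22495155205587)) (np.float64(241.56437619808298), np.float64(207.56017559171005))
```

View pics/c3.png

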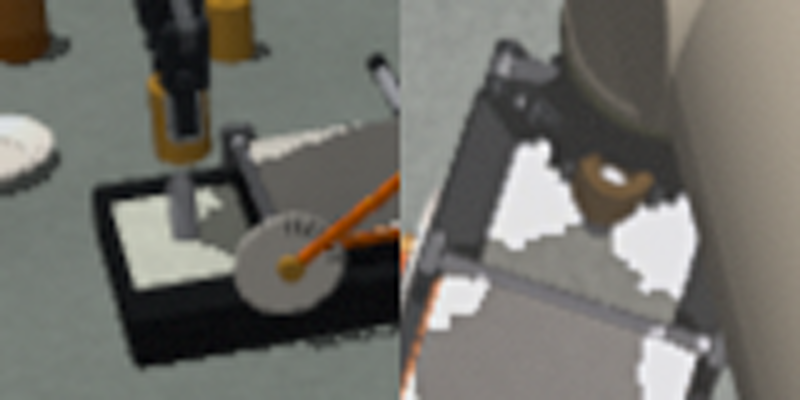

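Crop scale is 5. In the scene view the sleeve is at (180,160) and the pin at (184,205), nearly in line. I'll fit cylinders of known radius to the depth points in each camera to get the offset.

```bash
cat > fit.py <<'E'
from h import *
from scipy.optimize import least_squares
V,U=np.mgrid[0:420,0:560]
def cyl(cam,f,c,r,z0,z1,brass,rad=.03):
    im,d=load(f); P=w(cam,d,U,V); h=cv2.cvtColor(im,cv2.COLOR_RGB2HSV).astype(int)
    k=(d>0)&(np.hypot(P[...,0]-c[0],P[...,1]-c[1])<rad)&(P[...,2]>z0)&(P[...,2]<z1)
    if brass: k&=(h[...,1]>110)&(h[...,0]<25)
    else: k&=(h[...,1]<60)
    q=P[k]; o=least_squares(lambda x:np.hypot(q[:,0]-x[0],q[:,1]-x[1])-r,c,loss='soft_l1',f_scale=.001)
    print(cam,f,'n',len(q),'axis',o.x.round(4),'rms',np.sqrt(np.mean(o.fun**2)).round(4),'z',q[:,2].min().round(4),q[:,2].max().round(4),'med',np.median(q,0).round(4)); return o.x
if __name__=='__main__':
    p=(.6415,-.076)
    for c,a,b in (('scene','s0','s3'),('top','t0','t3')):
        cyl(c,a,p,.009,.047,.075,False); cyl(c,b,p,.018,.098,.150,True)
    # silhouette midpoints in the scene picture
    for f,rows,b in (('s3',range(176,194),1),('s0',range(193,208),0),('s3',range(194,208),0)):
        im,_=load(f); h=cv2.cvtColor(im,cv2.COLOR_RGB2HSV).astype(int); out=[]
        for v in rows:
            s=im[v,230:256].astype(int)
            k=np.where((h[v,230:256,1]>110)&(h[v,230:256,0]<25))[0] if b else np.where((s.min(1)<150)&(s.min(1)>70))[0]
            if len(k): out.append((v,k[0]+230,k[-1]+230))
        print(f,out)
E
python3 fit.py
```

```text
scene s0 n 41 axis [ 0.6411 -0.0792] rms 0.0022 z 0.0472 0.074 med [ 0.6433 -0.072   0.0633]
scene s3 n 63 axis [ 0.6377 -0.0766] rms 0.0021 z 0.1052 0.1499 med [ 0.6499 -0.0638  0.1167]
top t0 n 23 axis [ 0.6414 -0.0784] rms 0.0005 z 0.0498 0.0749 med [ 0.6343 -0.0748  0.0609]
top t3 n 2 axis [ 0.6444 -0.0753] rms 0.0 z 0.1491 0.1495 med [ 0.6296 -0.0658  0.1493]
s3 [(176, np.int64(235), np.int64(236)), (177, np.int64(235), np.int64(237)), (178, np.int64(235), np.int64(237)), (179, np.int64(235), np.int64(237)), (180, np.int64(235), np.int64(237)), (181, np.int64(235), np.int64(237)), (182, np.int64(236), np.int64(237)), (183, np.int64(236), np.int64(237)), (184, np.int64(236), np.int64(246)), (185, np.int64(236), np.int64(246)), (186, np.int64(236), np.int64(237)), (187, np.int64(236), np.int64(246)), (188, np.int64(236), np.int64(246)), (189, np.int64(236), np.int64(246)), (190, np.int64(237), np.int64(246)), (191, np.int64(237), np.int64(245)), (192, np.int64(239), np.int64(242))]
s0 [(193, np.int64(230), np.int64(255)), (194, np.int64(230), np.int64(254)), (195, np.int64(230), n
[... 280 characters left out ...]
np.int64(239), np.int64(254)), (204, np.int64(239), np.int64(254)), (205, np.int64(239), np.int64(255)), (206, np.int64(239), np.int64(255)), (207, np.int64(239), np.int64(255))]
s3 [(194, np.int64(230), np.int64(255)), (195, np.int64(230), np.int64(255)), (196, np.int64(239), np.int64(255)), (197, np.int64(239), np.int64(250)), (198, np.int64(239), np.int64(251)), (199, np.int64(232), np.int64(251)), (200, np.int64(230), np.int64(251)), (201, np.int64(239), np.int64(252)), (202, np.int64(239), np.int64(252)), (203, np.int64(239), np.int64(253)), (204, np.int64(239), np.int64(253)), (205, np.int64(239), np.int64(253)), (206, np.int64(239), np.int64(255)), (207, np.int64(239), np.int64(255))]
```

```bash
python3 -c "
from h import *
plan((.6426,-.0772,.118),down(75.15),6,.02)"
```

```text
t 8.6 pos [ 0.6406 -0.0752  0.1445] j [ 30.7  34.1 -39.6  81.8  21.9  72.3  64.3] F [ 0.3  0.2 -2.8] grip 0.409
0 0 0 -0.0004 -0.0002 0.0044 0.02
0 0 0 -0.0004 -0.0002 0.0044 0.02
0 0 0 -0.0004 -0.0002 0.0044 0.02
0 0 0 -0.0004 -0.0002 0.0044 0.02
0 0 0 -0.0004 -0.0002 0.0044 0.02
0 0 0 -0.0004 -0.0002 0.0044 0.02
```

Emit:
arm_command --pt "0 -0.3 0 -0.0025 -0.0015 0.001 0.02" --pt "0 0 0 0 0 0.004 0.02" --pt "0 0 0 0 0 0.005 0.02" --pt "0 0 0 0 0 0.005 0.02" --pt "0 0 0 0 0 0.004 0.02" --pt "0 0 0 0 0 0.003 0.02" --pt "0 0 0 0 0 0 0.02"

```text
time_s: 9.48
tool_pos: [0.6428, -0.0766, 0.1214]
tcp_rot: [[-0.967, 0.255, 0.001], [0.255, 0.967, 0.0], [-0.001, 0.0, -1.0]]
contact_force: [-1.6, 0.0, -3.8]
grip_width: 0.414
```

```bash
python3 -c "
from h import *
plan((.6426,-.0772,.118),down(75.15),1,.02)
snap('scene','s4');snap('top','t4')
a=load('s4')[0][170:220,215:265];b=load('t4')[0][165:215,300:350]
cv2.imwrite('pics/c4.png',cv2.resize(np.hstack([a,b]),(800,400),interpolation=cv2.INTER_CUBIC)[:,:,::-1])"
```

```text
t 9.47 pos [ 0.6428 -0.0766  0.1214] j [ 30.5  35.3 -39.1  83.1  22.8  69.6  63.9] F [-1.6  0.  -3.8] grip 0.414
0 0.1 0.1 0.0001 -0.0007 0.0034 0.02
```

View pics/c4.png

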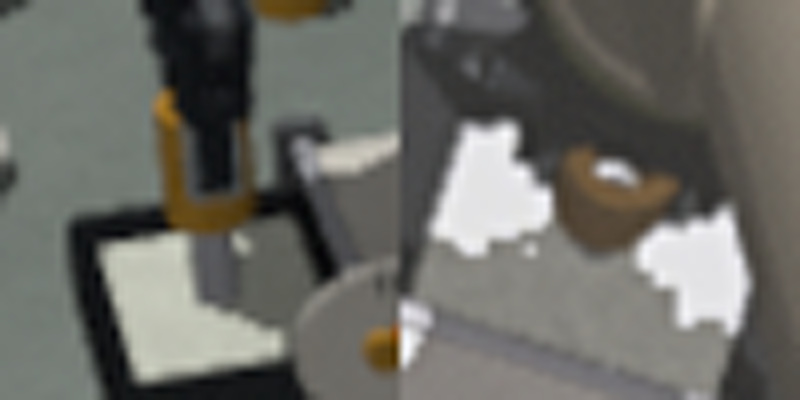

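In both views the sleeve bottom (208,215) lines up with the pin (215,270) to about 1 mm, and the forces are small. I'll keep lowering.

Emit:
arm_command --pt "0 0 0 0 0 0.004 0.02" --pt "0 0 0 0 0 0.004 0.02" --pt "0 0 0 0 0 0.004 0.02" --pt "0 0 0 0 0 0.003 0.02"

```text
time_s: 10.07
tool_pos: [0.6434, -0.077, 0.1064]
tcp_rot: [[-0.967, 0.255, 0.003], [0.255, 0.967, -0.001], [-0.003, 0.0, -1.0]]
contact_force: [0.8, 0.1, -3.2]
grip_width: 0.407
```

```bash
python3 -c "
from h import *
plan((.6426,-.0772,.09),down(75.15),1,.02)"
```

```text
t 10.07 pos [ 0.6434 -0.077   0.1064] j [ 30.3  36.1 -38.7  83.9  23.4  68.   63.5] F [ 0.8  0.1 -3.2] grip 0.407
0 0.2 0.1 0.0007 -0.0004 0.0164 0.02
```

Emit:
arm_command --pt "0 0.1 0 0.0003 0 0.004 0.02" --pt "0 0.1 0 0.0003 0 0.004 0.02" --pt "0 0 0 0.0003 0 0.004 0.02" --pt "0 0 0 0.0002 0 0.004 0.02" --pt "0 0 0 0.0002 0 0.003 0.02"

```text
time_s: 10.7
tool_pos: [0.6423, -0.0769, 0.0861]
tcp_rot: [[-0.967, 0.256, -0.0], [0.256, 0.967, 0.0], [0.0, 0.0, -1.0]]
contact_force: [0.5, -0.8, -2.2]
grip_width: 0.41
```

```bash
python3 -c "
from h import *
plan((.6426,-.0772,.081),down(75.15),1,.02)"
```

```text
t 10.7 pos [ 0.6423 -0.0769  0.0861] j [ 30.1  37.2 -38.2  85.   24.1  66.2  62.9] F [ 0.5 -0.8 -2.2] grip 0.41
0 0 0 -0.0004 -0.0002 0.0051 0.02
```

Emit:
arm_command --pt "0 0 0 0 0 0.003 0.02" --pt "0 0 0 0 0 0.003 0.02" --pt "0 0 0 0 0 0.002 0.02"

```text
time_s: 11.08
tool_pos: [0.6426, -0.0769, 0.081]
tcp_rot: [[-0.967, 0.256, 0.001], [0.256, 0.967, -0.001], [-0.001, -0.001, -1.0]]
contact_force: [-10.5, -1.0, 18.9]
grip_width: 0.411
```

It seated at the expected height, TCP z 0.081, with an upward reaction. I'll release it.

Emit:
arm_command --pt "0 0 0 0 0 0 0.07" --pt "0 0 0 0 0 0 0.07" --pt "0 0 0 0 0 0 0.07" --pt "0 0 0 0 0 0 0.07" --pt "0 0 0 0 0 -0.005 0.07" --pt "0 0 0 0 0 -0.02 0.07" --pt "0 0 0 0 0 -0.03 0.07" --pt "0 0 0 0 0 -0.03 0.07" --pt "0 0 0 0 0 -0.03 0.07"

```text
time_s: 12.2
tool_pos: [0.6423, -0.0759, 0.2028]
tcp_rot: [[-0.967, 0.255, 0.001], [0.255, 0.967, 0.0], [-0.001, 0.001, -1.0]]
contact_force: [-0.0, 0.4, 0.3]
grip_width: 0.817
```

```bash
python3 -c "
from h import *
snap('scene','s5');snap('top','t5')
a=load('s5')[0][160:240,205:285];b=load('t5')[0][165:245,285:365]
cv2.imwrite('pics/c5.png',cv2.resize(np.hstack([a,b]),(800,400),interpolation=cv2.INTER_CUBIC)[:,:,::-1])
from fit import *
cyl('scene','s5',(.6415,-.0775),.018,.045,.11,True);
plan((.4512,-.1497,.19),down(-14.85),10,.0854)"
```

```text
scene s5 n 176 axis [ 0.6399 -0.0778] rms 0.0033 z 0.0452 0.0963 med [ 0.6445 -0.0652  0.0751]
t 12.3 pos [ 0.6444 -0.0754  0.2064] j [ 30.9  31.4 -40.6  77.4  20.4  78.   65.7] F [0.7 0.2 0.7] grip 0.823
0 0 9 0.0168 -0.0121 0.0015 0.0854
0 0 9 0.0147 -0.0146 0.0015 0.0854
0 0 9 0.0122 -0.0167 0.0015 0.0854
0 0 9 0.0095 -0.0184 0.0015 0.0854
0 0 9 0.0065 -0.0197 0.0016 0.0854
0 0 9 0.0033 -0.0204 0.0016 0.0854
0 0 9 0.0001 -0.0207 0.0016 0.0854
0 0 9 -0.0032 -0.0205 0.0016 0.0854
0 0 9 -0.0063 -0.0197 0.0016 0.0854
0 0 9 -0.0094 -0.0185 0.0016 0.0854
```

View pics/c5.png

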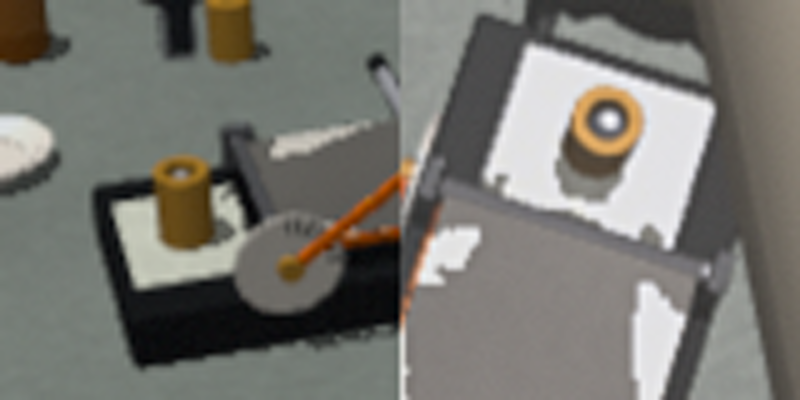

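The sleeve sits on the pin upright, with the pin tip visible in its bore at crop (607,118) in the top view and its base on the stage at (187,243) in the scene view. Now I'll go to the bar.

Emit:
arm_command --pt "0 0 9 0.017 -0.012 0.0015 0.0854" --pt "0 0 9 0.015 -0.015 0.0015 0.0854" --pt "0 0 9 0.012 -0.017 0.0015 0.0854" --pt "0 0 9 0.0095 -0.0185 0.0015 0.0854" --pt "0 0 9 0.0065 -0.0195 0.0015 0.0854" --pt "0 0 9 0.0035 -0.0205 0.0015 0.0854" --pt "0 0 9 0 -0.0205 0.0015 0.0854" --pt "0 0 9 -0.003 -0.0205 0.0015 0.0854" --pt "0 0 9 -0.006 -0.02 0.0015 0.0854" --pt "0 0 9 -0.009 -0.0185 0.0015 0.0854"

```text
time_s: 13.55
tool_pos: [0.4453, -0.1439, 0.1975]
tcp_rot: [[0.298, 0.954, 0.019], [0.954, -0.298, -0.001], [0.005, 0.018, -1.0]]
contact_force: [-0.2, 0.2, 0.4]
grip_width: 0.999
```

```bash
python3 - <<'E'
from h import *
im,d=load('t5'); V,U=np.mgrid[0:420,0:560]; P=w('top',d,U,V)
k=(d>0)&(np.hypot(P[...,0]-.641,P[...,1]+.077)<.03)&(P[...,2]>.083)&(P[...,2]<.1)
q=P[k]; print('rim',len(q),np.median(q,0),cv2.minEnclosingCircle(q[:,:2].astype(np.float32)))
im,d=load('t0'); P=w('top',d,U,V)
# bar points right of stage
e=np.array([.9666,-.2563]); n=np.array([.2563,.9666]); hx=np.array([.6415,-.0775])-.05*e; 
X=(P[...,:2]-hx)@e; Y=(P[...,:2]-hx)@n
k=(d>0)&(Y<-.09)&(Y>-.14)&(P[...,2]>.055)&(abs(X+.115)<.03); print('bar',k.sum(),X[k].mean(),Y[k].mean(),P[k].mean(0)); print('handle',hx-.115*e-.12*n)
plan((*(hx-.115*e-.12*n),.11),down(-14.85),4,.0854)
E
```

```text
rim 141 [ 0.64039666 -0.07617432  0.08856746] ((0.6407650113105774, -0.07643938064575195), 0.017864562571048737)
bar 111 -0.11710417355592084 -0.11563071242905733 [ 0.4503417  -0.14643942  0.0640942 ]
handle [ 0.451255  -0.1512025]
t 13.55 pos [ 0.4453 -0.1439  0.1975] j [ 40.2   5.6 -27.5 106.7   2.6  67.3  -5.5] F [-0.2  0.2  0.4] grip 0.999
0.3 -0.1 -0.6 -0.0014 0.0016 0.0219 0.0854
0.3 -0.1 -0.6 -0.0014 0.0016 0.0219 0.0854
0.3 -0.1 -0.6 -0.0014 0.0017 0.0219 0.0854
0.3 -0.1 -0.6 -0.0014 0.0018 0.0219 0.0854
```

Emit:
arm_command --pt "0.3 -0.1 -0.6 -0.0014 0.0016 0.022 0.0854" --pt "0.3 -0.1 -0.6 -0.0014 0.0016 0.022 0.0854" --pt "0.3 -0.1 -0.6 -0.0014 0.0016 0.022 0.0854" --pt "0.3 -0.1 -0.6 -0.0014 0.0016 0.02 0.0854" --pt "0 0 0 0 0 0 0.0854"

```text
time_s: 14.18
tool_pos: [0.4511, -0.1521, 0.1134]
tcp_rot: [[0.26, 0.966, 0.002], [0.966, -0.26, -0.006], [-0.005, 0.003, -1.0]]
contact_force: [0.6, -0.8, -0.4]
grip_width: 0.997
```

```bash
python3 - <<'E'
from h import *
plan((.4505,-.150,.063),down(-14.85),4,.0854)
E
```

```text
t 14.18 pos [ 0.4511 -0.1521  0.1134] j [ 39.   12.7 -27.2 110.8   7.2  57.9  -6.5] F [ 0.6 -0.8 -0.4] grip 0.997
0 0.1 -0.1 0.0005 -0.0003 0.0126 0.0854
0 0.1 -0.1 0.0005 -0.0003 0.0126 0.0854
0 0.1 -0.1 0.0005 -0.0003 0.0126 0.0854
0 0.1 -0.1 0.0005 -0.0003 0.0126 0.0854
```

Emit:
arm_command --pt "0 0 0 0.0005 0 0.0125 0.0854" --pt "0 0 0 0.0005 0 0.0125 0.0854" --pt "0 0 0 0.0005 0 0.0125 0.0854" --pt "0 0 0 0.0005 0 0.0125 0.0854" --pt "0 0 0 0 0 0 0.005" --pt "0 0 0 0 0 0 0.005" --pt "0 0 0 0 0 0 0.005" --pt "0 0 0 0 0 0 0.005" --pt "0 0 0 0 0 0 0.005" --pt "0 0 0 0 0 0 0.005" --pt "0 0 0 0 0 0 0.005" --pt "0 0 0 0 0 0 0.005" --newtons 25

```text
time_s: 15.68
tool_pos: [0.4513, -0.1499, 0.062]
tcp_rot: [[0.26, 0.966, 0.001], [0.966, -0.26, -0.006], [-0.006, 0.002, -1.0]]
contact_force: [-1.4, 0.7, -0.7]
grip_width: 0.132
```

```bash
python3 - <<'E'
from h import *
plan((.4505,-.150,.063),down(-14.85),1,.0)
# mark angle: orange arm points in stage x-z
e=np.array([.9666,-.2563]); n=np.array([.2563,.9666]); hx=np.array([.6408,-.0764])-.05*e
V,U=np.mgrid[0:420,0:560]
for c,f in (('top','t0'),('scene','s0')):
    im,d=load(f); P=w(c,d,U,V); h=cv2.cvtColor(im,cv2.COLOR_RGB2HSV).astype(int)
    X=(P[...,:2]-hx)@e; Y=(P[...,:2]-hx)@n; Z=P[...,2]-.06
    k=(d>0)&(h[...,0]<14)&(h[...,1]>150)&(h[...,2]>100)&(Y>.076)&(Y<.1)&(X>-.15)&(X<-.015)&(Z>.005)&(Z<.13)
    x,z=X[k],Z[k]; l=cv2.fitLine(np.stack([x,z],1).astype(np.float32),cv2.DIST_HUBER,0,.001,.001).ravel()
    print(c,k.sum(),'slope',np.arctan(-l[1]/l[0]),'radial',np.median(np.arctan2(z,-x)),'maxr',np.hypot(x,z).max(),'fit z at x=0',l[3]-l[2]*l[1]/l[0],Y[k].mean())
E
```

```text
t 15.68 pos [ 0.4513 -0.1499  0.062 ] j [ 37.7  17.  -26.5 113.5  10.   51.5  -9.2] F [-1.4  0.7 -0.7] grip 0.132
0.1 0.3 -0.2 -0.0003 -0.0007 -0.001 0
top 36 slope 0.6236323 radial 0.6843127995845172 maxr 0.11385114225497348 fit z at x=0 0.00552259 0.08648127265384832
scene 47 slope 0.61889076 radial 0.6718142369981697 maxr 0.1138485177227039 fit z at x=0 0.0048075058 0.08708359306225547
```

The bar is gripped at 11 mm opening, and the mark is at about 0.62 rad in both cameras. I'll swing along the arc and check midway.

Emit:
arm_command --pt "0 0 0 0.0 0.0003 -0.009 0.005" --pt "0 0 0 0 0.001 -0.009 0.005" --pt "0 0 0 0 0.0017 -0.009 0.005" --pt "0 0 0 0 0.0024 -0.0085 0.005"

```text
time_s: 16.18
tool_pos: [0.4568, -0.1515, 0.0996]
tcp_rot: [[0.261, 0.965, 0.001], [0.965, -0.261, -0.006], [-0.006, 0.002, -1.0]]
contact_force: [0.4, -0.9, -3.5]
grip_width: 0.131
```

```bash
python3 - <<'E'
from h import *
e=np.array([.9666,-.2563]); hx=np.array([.6408,-.0764])-.05*e
p=np.array(read_state()['tool_pos']); x=(p[:2]-hx)@e; z=p[2]-.063; print(x,z,np.arctan2(z,-x),np.hypot(x,z))
plan((.4505,-.150,.063),down(-14.85),1,.0)
E
```

```text
-0.10864705906036859 0.03663639206514123 0.3252314979089428 0.11465778938222193
t 16.18 pos [ 0.4568 -0.1515  0.0996] j [ 38.3  14.5 -27.1 110.8   8.2  56.4  -7.7] F [ 0.4 -0.9 -3.5] grip 0.131
0.1 0.3 -0.3 0 -0.0065 0.0366 0
```

Emit:
arm_command --pt "0 0 0 0 0.003 -0.008 0.005" --pt "0 0 0 0 0.0035 -0.008 0.005" --pt "0 0 0 0 0.004 -0.007 0.005" --pt "0 0 0 0 0.003 -0.004 0.005" --pt "0 0 0 0 0 0 0.005" --pt "0 0 0 0 0 0 0.005"

```text
time_s: 16.92
tool_pos: [0.4696, -0.155, 0.1285]
tcp_rot: [[0.261, 0.965, -0.002], [0.965, -0.261, -0.006], [-0.006, -0.0, -1.0]]
contact_force: [-1.0, -0.2, -2.3]
grip_width: 0.126
```

```bash
cat > ck.py <<'E'
from h import *
import sys
e=np.array([.9666,-.2563]); n=np.array([.2563,.9666]); hx=np.array([.6408,-.0764])-.05*e
s=read_state(); p=np.array(s['tool_pos']); x=(p[:2]-hx)@e; z=p[2]-.063; print('t',s['time_s'],x,z,'ang',np.arctan2(z,-x),'r',np.hypot(x,z),s['contact_force'].round(1),s['grip_width'],s['dq'].round(1))
f=sys.argv[1]; snap('scene','s'+f); snap('top','t'+f)
V,U=np.mgrid[0:420,0:560]
for c in ('top','scene'):
    im,d=load(c[0]+f); P=w(c,d,U,V); h=cv2.cvtColor(im,cv2.COLOR_RGB2HSV).astype(int)
    X=(P[...,:2]-hx)@e; Y=(P[...,:2]-hx)@n; Z=P[...,2]-.06
    o=(d>0)&(X>-.15)&(X<-.015)&(Z>.005)&(Z<.13)&(h[...,0]<14)&(h[...,1]>150)&(h[...,2]>80)
    g=(d>0)&(X>-.10)&(X<-.015)&(Z>.005)&(Z<.13)&(h[...,1]<60)
    for nm,k in (('mark',o&(Y>.078)&(Y<.1)),('line',o&(Y>.05)&(Y<.078)),('panel',g&(abs(Y)<.055))):
        if k.sum()<8: print(c,nm,k.sum()); continue
        l=cv2.fitLine(np.stack([X[k],Z[k]],1).astype(np.float32),cv2.DIST_HUBER,0,.001,.001).ravel()
        print(c,nm,k.sum(),'slope %.3f'%np.arctan(-l[1]/l[0]))
a=load('s'+f)[0][160:240,205:325]; cv2.imwrite('pics/c%s.png'%f,cv2.resize(a,(720,480),interpolation=cv2.INTER_CUBIC)[:,:,::-1])
E
python3 ck.py 6
```

```text
t 16.925 -0.09536642803183765 0.06552764354957061 ang 0.6020254419174703 r 0.11570923759454667 [-1.  -0.2 -2.3] 0.1263094575322945 [-0.1  0.1  0.  -0.2  0.   0.  -0.1]
top mark 38 slope 0.616
top line 0
top panel 1502 slope 0.594
scene mark 75 slope 0.644
scene line 28 slope 0.570
scene panel 595 slope 0.592
```

View pics/c6.png

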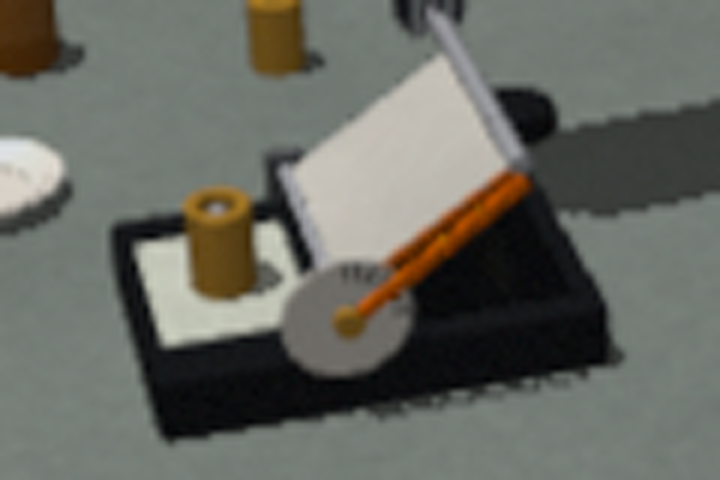

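The flap and its orange line lie almost on the index arm at (340–530, 320–180), and the sleeve is seated. Slope fits give the flap 0.594 and the mark about 0.62, so I'll raise it about 2.5 mm and hold.

Emit:
arm_command --pt "0 0 0 0 0.0012 -0.0018 0.005" --pt "0 0 0 0 0 0 0.005" --pt "0 0 0 0 0 0 0.005" --pt "0 0 0 0 0 0 0.005" --pt "0 0 0 0 0 0 0.005" --pt "0 0 0 0 0 0 0.005" --pt "0 0 0 0 0 0 0.005" --pt "0 0 0 0 0 0 0.005"

```text
time_s: 18.02
tool_pos: [0.4706, -0.1553, 0.1302]
tcp_rot: [[0.261, 0.965, -0.002], [0.965, -0.261, -0.006], [-0.006, -0.001, -1.0]]
contact_force: [-1.9, 0.3, -0.6]
grip_width: 0.127
```

```bash
python3 ck.py 7; python3 - <<'E'
from fit import *
im,d=load('t7'); P=w('top',d,U,V)
k=(d>0)&(np.hypot(P[...,0]-.641,P[...,1]+.077)<.03)&(P[...,2]>.083)&(P[...,2]<.1); q=P[k]
print('rim',len(q),np.median(q,0),cv2.minEnclosingCircle(q[:,:2].astype(np.float32)))
E
```

```text
t 18.025 -0.09430546754123517 0.06723445534169922 ang 0.6193600543883713 r 0.11581879464605867 [-1.9  0.3 -0.6] 0.12688350729592607 [ 0.   0.   0.  -0.1  0.   0.  -0.2]
top mark 38 slope 0.630
top line 0
top panel 1507 slope 0.605
scene mark 72 slope 0.644
scene line 27 slope 0.589
scene panel 586 slope 0.610
rim 140 [ 0.63984053 -0.07644879  0.08851141] ((0.6404674649238586, -0.07692591100931168), 0.018209461122751236)
```

View pics/c7.png

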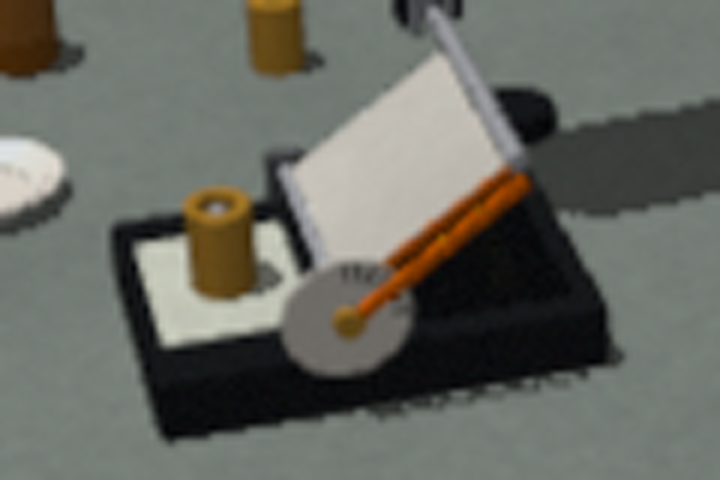

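```bash
python3 -c "
from workcell import *
print(ticket.hand_in())"
```

```text
the job is handed in; nothing more can be done
None
```

I slid the wide-bore sleeve (the one on the left) down over the gauge pin and let it go. I then gripped the flap by its side bar, swung it up to the index arm and handed in at about 18 s, still holding it. The hand-in gives no verdict.

What the last checks showed:
- **Sleeve:** it stands upright on the stage, with its rim at about 88.5 mm against 90 mm nominal. The measured axis is within about 1–2 mm of the pin, and the gripper is well clear of it.
- **Flap and mark:** the flap measures 0.605–0.61 rad from the panel and 0.619 from the tool position. The mark measures 0.62–0.64. The difference is mostly 0.01–0.04 rad, inside the 0.07 limit.
- **Disagreement:** the fit to the flap's thin orange line in the scene camera gave 0.589, against 0.644 for the mark there. That 0.055 gap is still inside the limit. The lines look parallel in the picture.
- **Hold:** the arm was still and the fingers were closed on the bar, at about 11 mm opening with a 25 N grip setting.
- **Other objects:** I never touched the narrow sleeve or the bystanders. The index arm looks unmoved.

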